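# Pull a print through the etching press

## Robot

A 6-joint arm with a two-finger parallel gripper is mounted at the origin on the work surface. World frame = base frame: x ahead of the robot, y to its left, z up, the work surface at z = 0. Lengths are in mm, angles in rad, forces in N, time in s.
With the tool pointing down it reaches from about 350 to 875 mm from the base axis. Payload 4.2 kg.
Tool frame: the origin (TCP) lies between the finger pads; the fingertips stand 22 mm ahead of it and the grasp point (between the pads) lies 3 mm ahead of it; z points along the fingers, x is the direction in which the jaws open and shut, and the axes are right-handed (so a half turn about z gives the same grasp; the last joint's range is limited). The gripper opens to 85 mm and grips with 20 to 120 N. Pads are 22 mm wide; open, the fingers measure 114 mm over their backs; the gripper's body (76 mm by 85 mm) begins 54 mm behind the grasp point. The pads swing forward as they close: fully open they stand 13 mm farther back than shut.
Start: joints at [1.493, 0.385, 0.008, 0, -1.194, -0.259], TCP at [206.51, 589.875, 232.012] pointing down, gripper open.
Joint ranges: [-3.14, 3.14], [-1.21, 2.06], [-1.07, 1.41], [-3.16, 2.05], [-2.99, -0.16], [-3.1, 3.1]. Speed limits (rad/s): [2.79, 2.79, 3.14, 3.14, 3.14, 3.14].

## Interface

Orientations are given as a unit quaternion [x, y, z, w].
In Python, from bench import arm gives the robot as it stands.
- The arm moves only by the tool step_arm, never from a script. Its argument "deltas" is a list of rows, each a list of 7 numbers: the finger opening in mm, from 0 to 85.4, then the shift along the tool's x, y, z in mm, then the turn, a rotation vector about the tool's x, y, z in degrees. In form: [[jaw, dx, dy, dz, wx, wy, wz], ...]. A call has 1 to 20 rows; each row is the pose to reach, as a shift and turn from the pose commanded when the call began, along the tool's axes at that moment; what a row does not reach only later rows make up. A row lasts 1/12 s, in which the tool goes at most 41.7 mm and 7.16 degrees, less where a joint would pass 70% of its speed; a pose out of reach is approached as far as the arm can. A call with a gripper value outside its range is refused whole. The fingers move at their own pace and stop on an object; the grip force is fixed at half the most. Time passes only in rows, so rows that repeat a pose let the fingers close. It gives the time, the measured TCP pose, the force and the opening at its end, in the units of the state.
- arm.read_state(): the state, without advancing time (a new reading comes with each control period).
- arm.get_image(name): name is "scene" or "top"; returns (picture, depth): 420x560x3 uint8, red, green, blue; 420x560 float32, mm along the optical axis (not along the pixel's ray), 0 where there is no reading.
- arm.get_calibration(name): a dict with "fx", "fy", "cx", "cy" (pixels), "position" and "attitude" of the camera in the world. Camera axes: x right, y up, looking along -z (the intrinsics and any distortion apply to the point x, -y, -z); pixel columns grow to the right and rows downward; lengths in mm; the calibration is good to about 2 mm. A picture is of the moment at which its call begins. get_calibration takes no time and is no camera call.
- arm.job_done(): hands the job in, once; it reports no verdict.
The state is a dict: "clock": time; "joints": joint angles; "joint_vel": joint speeds; "joint_efforts": joint torques, N m; "position": TCP position; "ee_rot": TCP orientation; "contact_force": force on the tool from outside, world axes, zero at the start; "wrist_torque": the same for the moment, N m; "gripper_width": finger opening in mm.
Only numpy, scipy, OpenCV 4.12 (cv2) and the standard library are available. Lean on these libraries where they do the work, as an engineer would, in place of code of your own. Each camera call takes 0.05 s, during which the arm holds its last target. There are 200 camera calls.

## Task

Clear the ink roller off the press bed into the white tray. Then lay the lino block, paper side up, squarely on the outline marked on the bed, and wind the crank (up and over, away from you) so that the bed carries the block under the pressure roller and comes to its stop on the far side; that takes just over one full turn. Leave the block lying on the bed, let go of the handle, and do not knock over or push aside the jar, bottles, tin and tape standing about.

Things in the scene. Friction and masses are not known exactly. Their poses are not given: they have to be found in the camera images.
- press: Grey etching press, bolted down. Origin on the table under its middle; x = way the bed travels (away from robot), z up; crank on its -y side. Cheeks: 50 mm long in x, outer faces at y = +-76, 235 high; screw handles to 270. Pressure roller, diameter 50, lies along y over x = 0, sprung: lifts 1.5 mm for the block. 21.5 mm clear under it: only the block may go through.
- bed_mark (a point): Middle of the outline (thin dark rectangle 88 x 68 mm, long side along the travel) drawn on the sliding bed's top face, 137 mm above the table; x along the travel, z up. Grey bed 280 x 110 x 10 mm, outline in its middle, strip 4 mm high at either end. At the start it lies 91 to 110 mm on the robot's side of the roller; the bed moves 27 mm per rad of crank.
- crank (a joint): Crank angle, rad. 0: bed at its near stop, crank arm level, handle on the robot's side. Grows as the handle goes up, over the top and away from the robot; 7.15: bed at its far stop. Starts at 0 to 0.7, stays where it is left, and needs about 4 N at the handle, up to 7 N as the block enters the roller. The bed is geared to it.
- handle_grip (a point): Grip point on the axis of the dark wooden crank handle, 56 mm out from the crank arm, 32 mm from the free end. Handle: barrel of diameter 25, 88 mm long, level along the press's y, spinning freely on its axis, so one grasp from above holds all the way round. It runs in an upright circle of radius 62, 38 to 162 mm above the table. (This point's axes turn with the crank.)
- crank_hub (a point): Centre of the circle in which handle_grip runs, in the same upright plane, 100 mm above the table and 168 mm to the -y side of the press's middle. handle_grip = hub + 62 mm * (-cos(crank) along the press's x, sin(crank) up). (This point's axes turn with the crank.)
- block: Lino block: plywood 80 x 60 x 17 mm with a grey lino layer and a sheet of white paper taped on top, 23 mm thick in all, 120 g, rigid. Origin: centre of its underside; x along the 80 mm side, z up (paper side).
- brayer: Ink roller (brayer) on the bed, 160 g: black rubber roller 64 long, diameter 42, in a wire fork; round wooden handle of diameter 24, 75 mm long. Overall 147 x 80 mm. Origin on the surface below the handle's front end; x from handle to roller, z up. Stands on the roller and on a wire rest at x = -8 mm (58 wide); handle axis level, 30 mm up. It balances near its origin.
- brayer_roller (a point): Middle of the brayer's rubber roller (46 mm ahead of the brayer's origin, 21 mm up).
- brayer_handle (a point): Point on the handle's axis where the brayer is best held (26 mm behind the brayer's origin, 30 mm up).
- brayer_end (a point): Free end of the brayer's handle (80 mm behind the brayer's origin, 30 mm up).
- tray: White tray fixed on the table at the right, 270 (x) x 190 (y) x 26 mm outside, walls and floor 4 mm. Origin: centre of its underside. A small ink bottle stands in its far right quarter (about x = +85, y = -50 mm).
- ink_bottle: Small glass ink bottle with black cap, diameter 44, 66 mm high, standing in the tray. Leave alone. Origin: centre of its underside.
- tape: Roll of tape lying flat on the left, diameter 100, 36 mm high. Leave alone. Origin: centre of its underside.
- brush_jar: White ceramic jar with brushes, diameter 76, brushes up to 200 mm high and within 45 mm of its axis. Leave alone. Origin: centre of its underside.
- ink_tin: Round bare metal ink tin, diameter 74, 52 mm high, near the crank on the robot's side. Leave alone. Origin: centre of its underside.
- cleaner_bottle: White bottle with black cap, diameter 64, 160 mm high, beyond the crank. Leave alone. Origin: centre of its underside.

How it is judged (in metres and radians):
On the way, in this order (a step that is already met when the one before it is completed fails the run):
1. the ink roller lies in the tray (x of brayer_roller in the frame of tray between -0.131 and 0.131 m and y of brayer_roller in the frame of tray between -0.091 and 0.091 m and z of each of brayer_roller, brayer_end in the frame of tray below 0.06 m and x of brayer_end in the frame of tray between -0.131 and 0.131 m and y of brayer_end in the frame of tray between -0.091 and 0.091 m and linear speed of brayer below 0.03 m/s), for 0.2 s.
2. the block lies squarely on the outline, paper up, before the bed is wound (crank still under 0.9 rad) (horizontal distance between block and bed_mark below 0.015 m and angle between the x axis of block and the x axis of bed_mark, either way round below 0.14 rad and angle between block's own z axis and vertical below 0.08 rad and z of block in the frame of bed_mark between -0.004 and 0.004 m and value of joint crank below 0.9 rad and contact force between block and the fingers below 0.2 N), for 0.2 s.
3. the block rides on the bed under the roller, by the crank (horizontal distance between block and bed_mark below 0.022 m and angle between the x axis of block and the x axis of bed_mark, either way round below 0.2 rad and angle between block's own z axis and vertical below 0.08 rad and z of block in the frame of bed_mark between -0.004 and 0.004 m and value of joint crank between 3.3 and 5 rad), for 0.02 s.
At the end, for the whole second after the job is handed in: Brayer wholly inside the tray (both its ends within the walls, neither more than 60 mm above the tray's underside) and at rest; block flat on the bed, paper up, centre within 22 mm of the outline's middle and square to it within 0.2 rad; crank past 7.0 rad (stop at 7.15), at rest (all of step 1 and horizontal distance between block and bed_mark below 0.022 m and angle between the x axis of block and the x axis of bed_mark, either way round below 0.2 rad and angle between block's own z axis and vertical below 0.08 rad and z of block in the frame of bed_mark between -0.004 and 0.004 m and value of joint crank above 7 rad and velocity of joint crank between -0.1 and 0.1 rad/s and linear speed of block below 0.02 m/s); the robot touches nothing.
It fails at once if a bystander (tape, brush jar, tin or either bottle) is pushed more than 30 mm or tipped (distance of any of tape, brush_jar, ink_tin, cleaner_bottle, ink_bottle from where it was at the start of the episode above 0.03 m or angle between any of tape, brush_jar, ink_tin, cleaner_bottle, ink_bottle's own z axis and vertical above 0.5 rad).
It also fails if it takes over 72 s, if anything falls off the work surface, if the arm or the gripper's body presses on something with over 40 N, if the wrist force passes 120 N, or if a joint passes its speed limit or range.

## Working session

There is one attempt and no reset: what is moved stays moved. The work goes in short steps, Python scripts to look and compute and a tool call to move; the robot and the scene stay as the last step left them, time stands still between calls to the robot, and variables do not carry over. Pictures are saved under pics/ and viewed, on a budget of 10 in all, crops included, one or two more only if the job needs it, and the job is handed in when it is done.

Besides the shell and the picture viewer there is one more tool, called after ">>>" as name(argument=value, ...) on one line, values as JSON. step_arm: Moves the arm, as the interface text tells. Its arguments: {"type":"object","properties":{"deltas":{"type":"array"}},"required":["deltas"]}

```bash
ls; mkdir -p pics; python3 - <<'E'
from bench import arm
import numpy as np,cv2
s=arm.read_state();print({k:np.round(v,3).tolist() for k,v in s.items()})
ims=[]
for n in("scene","top"):
    im,d=arm.get_image(n);c=arm.get_calibration(n);print(n,c)
    np.savez(f"{n}0.npz",im=im,d=d);cv2.imwrite(f"pics/{n}0.png",im[:,:,::-1])
    print((d>0).mean())
E
```

```text
pics
{'clock': 0.0, 'joints': [1.493, 0.386, 0.007, -0.0, -1.194, -0.259], 'joint_vel': [0.0, -0.0, 0.001, -0.001, -0.002, 0.001], 'joint_efforts': [-0.0, -39.228, 18.84, 4.186, -0.005, 0.0], 'position': [206.338, 589.332, 230.902], 'ee_rot': [-0.578, 0.816, -0.001, -0.001], 'contact_force': [0.156, -0.813, -0.397], 'wrist_torque': [-0.037, 0.007, -0.01], 'gripper_width': 85.724}
scene {'fx': 422.48286102348726, 'fy': 422.48286102348726, 'cx': 275.31327145105513, 'cy': 202.1118714092584, 'position': array([1286.77602111,  491.1474378 , 1072.93640052]), 'attitude': array([0.16826544, 0.33412806, 0.81610825, 0.4404685 ])}
0.9963307823129252
top {'fx': 390.43416132604193, 'fy': 390.43416132604193, 'cx': 275.1322764128676, 'cy': 207.94433515539305, 'position': array([ 363.7888564 ,   -6.30596211, 1012.31173618]), 'attitude': array([-0.07009993,  0.07388868,  0.73207337, -0.67356888])}
0.9960756802721088
```

View pics/top0.png

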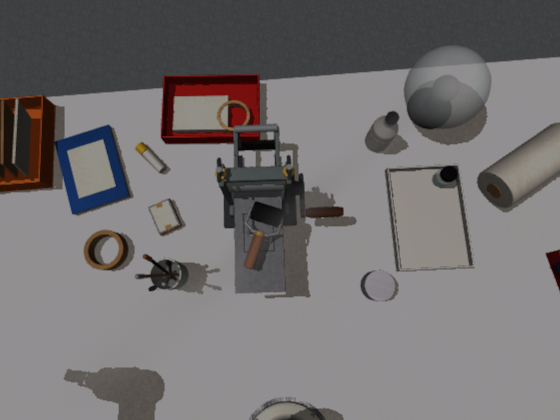

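View pics/scene0.png

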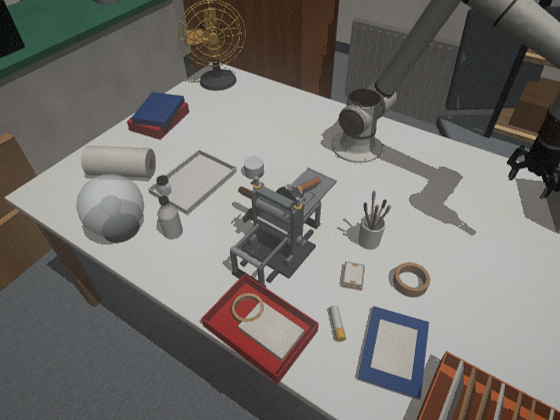

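Top view: the brayer is on the bed (handle at about 254,250; roller at 266,214) and the block at (165,217). The crank handle is at (324,212), the tray at (428,218), the tin at (380,285), the cleaner bottle at (384,130), the jar at (167,275) and the tape at (106,250). The scene view agrees with this.

```bash
cat > h.py <<'E'
from bench import arm
import numpy as np,cv2
from scipy.spatial.transform import Rotation as R
def cal(n):
    c=arm.get_calibration(n);return c,R.from_quat(c["attitude"]).as_matrix(),np.array(c["position"])
def dirs(n,uv):
    c,A,p=cal(n);uv=np.atleast_2d(uv).astype(float)
    v=np.c_[(uv[:,0]-c["cx"])/c["fx"],-(uv[:,1]-c["cy"])/c["fy"],-np.ones(len(uv))]
    return v@A.T,p
def onz(n,uv,z):
    d,p=dirs(n,uv);return p+d*((z-p[2])/d[:,2])[:,None]
def cloud(n,d):
    v,u=np.mgrid[:d.shape[0],:d.shape[1]];dr,p=dirs(n,np.c_[u.ravel(),v.ravel()])
    return (p+dr*d.ravel()[:,None]).reshape(*d.shape,3)
def proj(n,P):
    c,A,p=cal(n);q=(np.atleast_2d(P)-p)@A
    return np.c_[c["cx"]-c["fx"]*q[:,0]/q[:,2],c["cy"]+c["fy"]*q[:,1]/q[:,2]]
def shot(n,tag):
    im,d=arm.get_image(n);np.savez(f"{n}{tag}.npz",im=im,d=d);return im,d
E
python3 - <<'E'
from h import *
im=np.load("top0.npz")["im"];d=np.load("top0.npz")["d"]
P=cloud("top",d)
for nm,(u,v) in dict(table=(200,300),bed=(245,285),bed2=(275,280),block=(165,217),brh=(254,250),brr=(266,214),crankh=(325,212),tin=(380,285),tray=(428,230),ink=(447,175),jar=(160,270),cb=(391,117)).items():
    print(nm,np.median(P[v-1:v+2,u-1:u+2].reshape(-1,3),axis=0).round(1),im[v,u])
c=im[150:300,140:400][:,:,::-1]
c=cv2.convertScaleAbs(cv2.resize(c,None,fx=3,fy=3,interpolation=cv2.INTER_CUBIC),alpha=1.6)
cv2.imwrite("pics/topz.png",c)
E
```

```text
table [351.9 188.7  -0.9] [142 139 140]
bed [377.5  61.9 136. ] [89 88 91]
bed2 [382.9  -4.9 137.2] [83 82 85]
block [568.2 265.1  23.1] [144 142 133]
brh [448.3  34.5 176.6] [105  73  56]
brr [524.7   2.9 176.5] [21 21 20]
crankh [ 529.9 -134.7  113.6] [52 33 25]
tin [ 351.9 -256.3   51.1] [134 129 135]
tray [ 480.  -411.6    2.5] [144 139 134]
ink [ 606.5 -455.7   69.9] [8 8 9]
jar [432.9 276.9  35.2] [44 44 42]
cb [ 735.1 -307.6  159.9] [36 35 36]
```

View pics/topz.png

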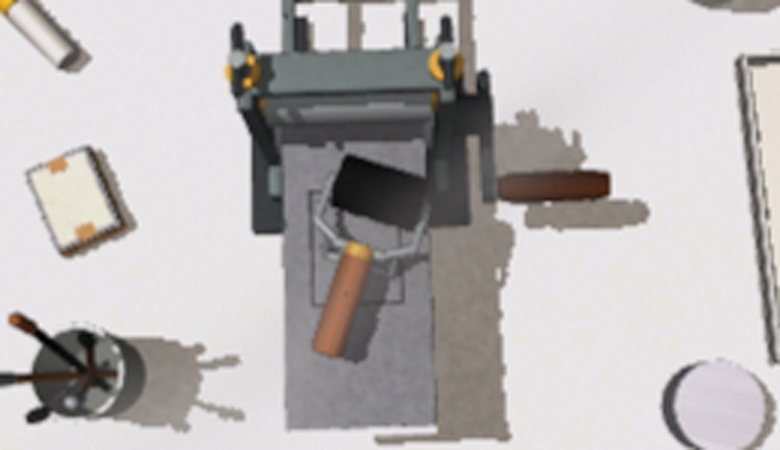

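The enlarged crop shows the block paper-up at crop (75,200). The brayer handle runs from (330,350) to (358,250), and the outline corners are at about (310,191), (312,303) and (403,303). The crank handle spans (500–610,185).

```bash
python3 - <<'E'
from h import *
f=np.load("top0.npz");im=f["im"].astype(int);P=cloud("top",f["d"])
def box(m,u0,u1,v0,v1):
    k=np.zeros(m.shape,bool);k[v0:v1,u0:u1]=m[v0:v1,u0:u1];return k
def rect(nm,m):
    q=P[m][:,:2].astype(np.float32);r=cv2.minAreaRect(q);print(nm,len(q),np.round(r[0],1),np.round(r[1],1),round(r[2],2),"z",np.median(P[m][:,2]).round(1));return r
Z=P[...,2]
rect("bed",box((Z>131)&(Z<142),225,300,195,305))
rect("block",box((Z>17)&(Z<30),140,190,190,245))
rect("tray",box((Z>19)&(Z<32),375,480,155,280))
rect("tin",box((Z>45)&(Z<58),355,405,260,310))
rect("cb",box((Z>150)&(Z<170),370,410,100,150))
rect("ink",box((Z>55)&(Z<80),430,465,160,190))
rect("crankarm",box((Z>60)&(Z<170),296,305,165,225))
rect("jar all",box((Z>30),120,195,240,300))
rect("tape",box((Z>25)&(Z<45),75,135,220,280))
br=(im[...,0]-im[...,2]>15)
for nm,b in dict(brh=(240,268,228,268),crank=(306,346,200,222)).items():
    m=box(br,*b)&(Z>80);r=rect(nm,m);q=P[m][:,:2]
    w=np.linalg.svd(q-q.mean(0),full_matrices=False)[2][0];t=(q-q.mean(0))@w
    print(" dir",w,np.degrees(np.arctan2(w[1],w[0])),q.mean(0)+w*t.min(),q.mean(0)+w*t.max(),"ztop",np.percentile(Z[m],[50,90,97]).round(1))
m=box((im.sum(2)<100)&(Z>160),245,295,195,232);rect("brroller",m)
uv=np.array([[310,191],[403,303],[312,303]])/3+[140,150]-1/3
print(onz("top",uv,137).round(1))
E
```

```text
bed 3683 [468.6  34.2] [129.4 227.7] 87.5 z 136.6
block 686 [573.7 267.2] [79.4 59.5] 20.96 z 22.4
tray 768 [ 515.6 -437.9] [238.2 270.9] 88.26 z 24.4
tin 750 [ 352.2 -256.2] [73.7 71.1] 85.71 z 51.5
cb 131 [ 735.6 -311. ] [26.8 28.5] 41.07 z 158.7
ink 227 [ 612.6 -463.9] [38.2 38.8] 79.51 z 68.8
crankarm 259 [578.7 -80.8] [ 19.5 105.2] 85.61 z 110.9
jar all 985 [402.2 199.7] [411.   82.6] 68.07 z 92.8
tape 623 [497.5 417. ] [98.9 99.3] 6.15 z 35.0
brh 395 [424.7  32.5] [132.2  58.3] 8.75 z 176.3
 dir [-0.93111654  0.36472181] 158.60953683933027 [490.77692971  18.89192287] [389.23822739  58.66500971] ztop [176.3 178.7 179.8]
crank 261 [471.  -70.8] [ 67.5 240.9] 43.34 z 113.0
 dir [-0.1262261  0.9920015] 97.25156716087236 [ 534.53844795 -175.35512648] [510.65014799  12.38123594] ztop [113.  115.5 117. ]
brroller 440 [460.   13.2] [ 68.7 183.9] 80.98 z 175.6
[[538.1  55.6 137. ]
 [447.4  -8.  137. ]
 [453.   59.7 137. ]]
```

```bash
python3 - <<'E'
from h import *
f=np.load("top0.npz");im=f["im"].astype(int);P=cloud("top",f["d"]);Z=P[...,2];X=P[...,0];Y=P[...,1]
br=(im[...,0]-im[...,2]>15)
def pca(nm,m):
    n,l,st,_=cv2.connectedComponentsWithStats(m.astype(np.uint8));m=l==1+st[1:,4].argmax()
    q=P[m];c=q[:,:2].mean(0);w=np.linalg.svd(q[:,:2]-c,full_matrices=False)[2][0];t=(q[:,:2]-c)@w;s=(q[:,:2]-c)@[-w[1],w[0]]
    print(nm,len(q),"ang",np.degrees(np.arctan2(w[1],w[0])).round(1),"ends",(c+w*t.min()).round(1),(c+w*t.max()).round(1),"mid w",((s.min()+s.max())/2).round(1),(s.max()-s.min()).round(1),"z",np.percentile(q[:,2],[50,90,98]).round(1))
pca("brh",br&(Z>160)&(Z<185)&(X>380)&(X<510)&(Y>0)&(Y<70))
pca("crank",br&(Z>90)&(Z<125)&(X>480)&(X<590)&(Y<-95)&(Y>-230))
a=np.radians(-2.5);e=np.array([np.cos(a),np.sin(a)]);n=np.array([-e[1],e[0]])
m=(Z>133.5)&(Z<140)&(X>340)&(X<450)&(Y>-40)&(Y<110);q=P[m][:,:2];t=q@e;s=q@n
for lo in range(355,450,15):
    k=(t>lo)&(t<lo+15); print(lo,k.sum(),(s[k].min().round(1),s[k].max().round(1)) if k.sum() else "")
k=(s>20)&(s<70)
for lo in (0,15,30,45,60): 
    k=(s>lo)&(s<lo+15);print("near edge",t[k].min().round(1))
m=(Z>20)&(Z<30)&(X>350)&(X<680)&(Y<-310)&(Y>-550);m&=~((abs(X-612)<35)&(abs(Y+464)<35))
n_,l,st,_=cv2.connectedComponentsWithStats(m.astype(np.uint8),connectivity=8);m=l==1+st[1:,4].argmax()
print(cv2.minAreaRect(P[m][:,:2].astype(np.float32)),m.sum())
E
```

```text
brh 395 ang 157.7 ends [490.5  18.3] [413.3  49.9] mid w -0.4 22.6 z [176.3 178.7 180. ]
crank 254 ang 87.9 ends [ 528.7 -175.4] [531.6 -95. ] mid w -0.2 18.7 z [113.  115.5 117.1]
355 282 (np.float64(-9.7), np.float64(100.4))
370 323 (np.float64(-9.8), np.float64(98.3))
385 330 (np.float64(-8.7), np.float64(100.0))
400 316 (np.float64(-9.5), np.float64(99.9))
415 252 (np.float64(-10.0), np.float64(99.7))
430 245 (np.float64(-8.5), np.float64(99.3))
445 57 (np.float64(-8.7), np.float64(99.0))
near edge 354.7
near edge 352.8
near edge 353.3
near edge 353.8
near edge 354.5
((515.6610107421875, -414.90216064453125), (192.2730255126953, 269.7720947265625), 88.24897003173828) 652
```

```bash
cat >> h.py <<'E'
def plan(*T):
    "world targets (x,y,z,jaw angle deg) -> tool deltas from present measured pose"
    s=arm.read_state();A=R.from_quat(s["ee_rot"]);p=np.array(s["position"])
    print("t",s["clock"],"pos",p.round(1),"jaw",np.degrees(np.arctan2(*A.as_matrix()[1::-1,0])).round(1),"tilt",np.round(A.as_matrix()[:,2],3),"w",round(s["gripper_width"],1),"F",np.round(s["contact_force"],1),"q",np.round(s["joints"],2))
    for x,y,z,a in T:
        a=np.radians(a);M=np.array([[np.cos(a),np.sin(a),0],[np.sin(a),-np.cos(a),0],[0,0,-1]])
        print(" ->",A.inv().apply(np.array([x,y,z])-p).round(1),np.degrees((A.inv()*R.from_matrix(M)).as_rotvec()).round(1))
E
python3 -c "
from h import *
plan((206,590,310,-112.3),(463.3,29.4,310,-112.3),(463.3,29.4,235,-112.3),(463.3,29.4,170,-112.3))"
```

```text
t 0.1 pos [206.3 589.4 231. ] jaw -109.3 tilt [-0.001 -0.002 -1.   ] w 85.1 F [ 0.1 -0.3 -0.2] q [ 1.49  0.39  0.01 -0.   -1.19 -0.26]
 -> [ -0.3   0.5 -79. ] [-0.  -0.1  3. ]
 -> [ 443.7 -427.7  -78.1] [-0.  -0.1  3. ]
 -> [ 443.6 -427.7   -3.1] [-0.  -0.1  3. ]
 -> [ 443.5 -427.6   61.9] [-0.  -0.1  3. ]
```

>>> step_arm(deltas=[[85,0,0,-40,0,0,0],[85,0,0,-78,0,0,3],[85,444,-428,-78,0,0,3],[85,444,-428,-78,0,0,3],[85,444,-428,-78,0,0,3],[85,444,-428,-78,0,0,3],[85,444,-428,-78,0,0,3],[85,444,-428,-78,0,0,3],[85,444,-428,-78,0,0,3],[85,444,-428,-78,0,0,3],[85,444,-428,-78,0,0,3],[85,444,-428,-78,0,0,3],[85,444,-428,-78,0,0,3],[85,444,-428,-78,0,0,3],[85,444,-428,-78,0,0,3],[85,444,-428,-78,0,0,3],[85,444,-428,-78,0,0,3],[85,444,-428,-78,0,0,3],[85,444,-428,-78,0,0,3],[85,444,-428,-78,0,0,3]])

```text
clock: 1.77
position: [463.4, 29.3, 309.6]
ee_rot: [-0.557, 0.831, 0.0, -0.0]
contact_force: [-0.1, 0.6, -0.4]
gripper_width: 85.1
```

```bash
python3 -c "
from h import *
plan((463.3,29.4,235,-112.3),(463.3,29.4,170,-112.3))"
```

```text
t 1.7667 pos [463.4  29.3 309.6] jaw -112.3 tilt [-0.001 -0.    -1.   ] w 85.1 F [-0.1  0.6 -0.4] q [ 0.41  0.06 -0.23 -0.   -1.29  0.77]
 -> [-0.1  0.1 74.6] [ 0.1 -0.  -0. ]
 -> [-1.000e-01  0.000e+00  1.396e+02] [ 0.1 -0.  -0. ]
```

>>> step_arm(deltas=[[85,0,0,40,0,0,0],[85,0,0,80,0,0,0],[85,0,0,110,0,0,0],[85,0,0,130,0,0,0],[85,0,0,139.5,0,0,0],[85,0,0,139.5,0,0,0],[10,0,0,139.5,0,0,0],[10,0,0,139.5,0,0,0],[10,0,0,139.5,0,0,0],[10,0,0,139.5,0,0,0],[10,0,0,139.5,0,0,0],[10,0,0,139.5,0,0,0],[10,0,0,139.5,0,0,0],[10,0,0,139.5,0,0,0]])

```text
clock: 2.93
position: [464.1, 29.4, 171.6]
ee_rot: [-0.557, 0.83, -0.0, 0.001]
contact_force: [-1.4, 1.6, 6.2]
gripper_width: 18.4
```

>>> step_arm(deltas=[[10,0,0,0,0,0,0],[10,0,0,0,0,0,0],[10,0,0,0,0,0,0]])

```text
clock: 3.18
position: [464.1, 29.5, 171.6]
ee_rot: [-0.557, 0.83, -0.0, 0.001]
contact_force: [-2.3, 1.1, 6.0]
gripper_width: 18.1
```

```bash
python3 -c "
from h import *
plan()
o=[]
for n in('scene','top'):
    im,d=shot(n,'1');u,v=proj(n,[463,29,170])[0].astype(int);print(n,u,v)
    c=im[max(0,v-70):v+70,max(0,u-90):u+90];o.append(cv2.resize(c,(400,311),interpolation=cv2.INTER_CUBIC))
cv2.imwrite('pics/g1.png',cv2.convertScaleAbs(np.hstack(o)[:,:,::-1],alpha=1.6))"
```

```text
t 3.1833 pos [464.1  29.5 171.6] jaw -112.3 tilt [ 0.001  0.    -1.   ] w 18.1 F [-2.3  1.1  6. ] q [ 0.41  0.17 -0.46  0.   -0.94  0.77]
scene 304 184
top 256 243
```

View pics/g1.png

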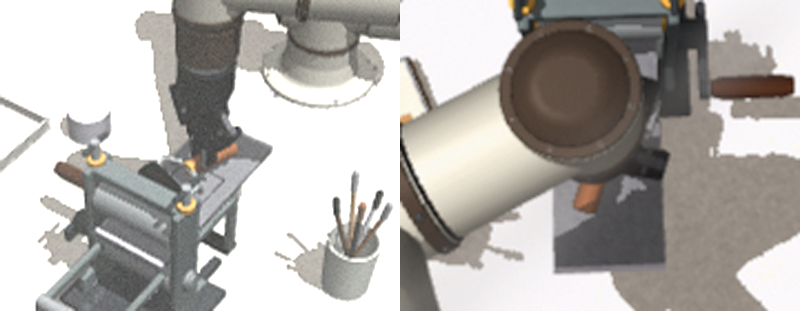

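The gripper is over the brayer handle, with the orange handle between the fingers in both crops. I'll lift a little to test the grip.

>>> step_arm(deltas=[[10,0,0,-10,0,0,0],[10,0,0,-25,0,0,0],[10,0,0,-40,0,0,0],[10,0,0,-40,0,0,0],[10,0,0,-40,0,0,0]])

```text
clock: 3.7
position: [463.7, 29.5, 210.5]
ee_rot: [-0.557, 0.831, 0.0, 0.001]
contact_force: [-0.5, -0.5, -1.9]
gripper_width: 18.0
```

```bash
python3 -c "
from h import *
plan()
n='scene'
im,d=shot(n,'2');c=im[110:250,200:380]
cv2.imwrite('pics/g2.png',cv2.convertScaleAbs(cv2.resize(c,None,fx=4,fy=4,interpolation=cv2.INTER_CUBIC)[:,:,::-1],alpha=1.6))"
```

```text
t 3.7 pos [463.7  29.5 210.5] jaw -112.3 tilt [ 0.001  0.001 -1.   ] w 18.0 F [-0.5 -0.5 -1.9] q [ 0.41  0.13 -0.4  -0.   -1.04  0.77]
```

View pics/g2.png

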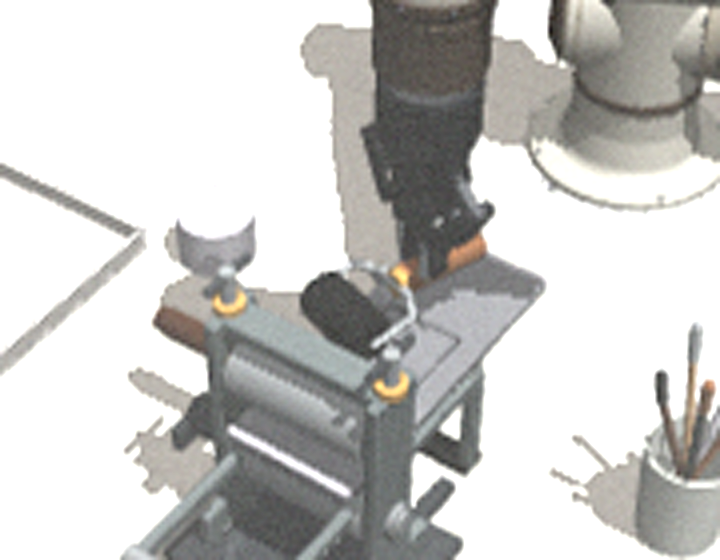

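The brayer is held: 1.9 N of weight, handle level, roller clear of the bed. Next I carry it to the tray.

```bash
python3 -c "
from h import *
plan((440,29.5,330,-112.3),(459.7,-413.2,330,-91.8),(459.7,-413.2,60,-91.8))"
```

```text
t 3.75 pos [463.1  29.3 209.6] jaw -112.3 tilt [-0.001  0.    -1.   ] w 18.2 F [-0.9 -0.3 -1.6] q [ 0.41  0.13 -0.4  -0.   -1.04  0.77]
 -> [   8.6   21.6 -120.3] [ 0.1 -0.  -0. ]
 -> [ 410.6 -164.9 -120.5] [  0.1  -0.  -20.5]
 -> [ 410.5 -165.2  149.5] [  0.1  -0.  -20.5]
```

>>> step_arm(deltas=[[10,2,5,-30,0,0,0],[10,5,12,-60,0,0,0],[10,8,20,-95,0,0,0],[10,9,22,-120,0,0,0],[10,35,10,-120,0,0,-1],[10,70,-6,-120,0,0,-3],[10,105,-22,-120,0,0,-5],[10,140,-39,-120,0,0,-7],[10,175,-55,-120,0,0,-9],[10,210,-71,-120,0,0,-11],[10,245,-88,-120,0,0,-13],[10,280,-104,-120,0,0,-15],[10,315,-120,-120,0,0,-17],[10,345,-134,-120,0,0,-19],[10,375,-148,-120,0,0,-20.5],[10,400,-160,-120,0,0,-20.5],[10,410.5,-165,-120,0,0,-20.5],[10,410.5,-165,-120,0,0,-20.5],[10,410.5,-165,-120,0,0,-20.5]])

```text
clock: 5.33
position: [460.2, -412.9, 328.4]
ee_rot: [-0.696, 0.719, 0.002, -0.0]
contact_force: [1.0, 1.5, -1.4]
gripper_width: 18.1
```

```bash
python3 -c "
from h import *
plan((459.7,-413.2,100,-91.8),(459.7,-413.2,43,-91.8))
im,d=shot('top','3')
cv2.imwrite('pics/g3.png',cv2.convertScaleAbs(cv2.resize(im[110:320,300:520],None,fx=2.5,fy=2.5)[:,:,::-1],alpha=1.5))"
```

```text
t 5.3333 pos [ 460.2 -412.9  328.4] jaw -91.9 tilt [-0.003  0.002 -1.   ] w 18.1 F [ 1.   1.5 -1.4] q [-0.47  0.33  0.16 -0.   -1.41  2.01]
 -> [ 8.000e-01 -1.000e-01  2.284e+02] [ 0.2  0.1 -0.1]
 -> [  1.   -0.3 285.4] [ 0.2  0.1 -0.1]
```

View pics/g3.png

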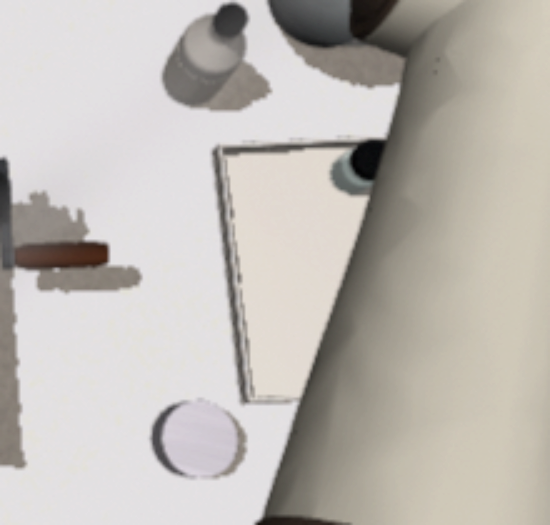

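The arm hides the tray from above here, so I'll go on measured pose. Lowering.

>>> step_arm(deltas=[[10,0,0,35,0,0,0],[10,0,0,70,0,0,0],[10,0,0,105,0,0,0],[10,0,0,140,0,0,0],[10,0,0,175,0,0,0],[10,0,0,205,0,0,0],[10,0,0,230,0,0,0],[10,0,0,250,0,0,0],[10,0,0,265,0,0,0],[10,1,0,276,0,0,0],[10,1,0,284,0,0,0],[10,1,0,287,0,0,0],[10,1,0,288,0,0,0],[10,1,0,288,0,0,0]])

```text
clock: 6.55
position: [461.2, -414.1, 43.3]
ee_rot: [-0.696, 0.718, -0.001, 0.0]
contact_force: [0.8, 0.2, -0.8]
gripper_width: 18.2
```

>>> step_arm(deltas=[[10,0,0,2,0,0,0],[10,0,0,4,0,0,0],[10,0,0,4.5,0,0,0],[10,0,0,4.5,0,0,0]])

```text
clock: 6.88
position: [460.9, -414.3, 38.8]
ee_rot: [-0.696, 0.718, -0.001, 0.0]
contact_force: [-0.0, 0.0, 1.7]
gripper_width: 17.9
```

Contact with the tray floor. I release and rise, then move toward the block.

>>> step_arm(deltas=[[45,0,0,0,0,0,0],[45,0,0,0,0,0,0],[45,0,0,0,0,0,0],[60,0,0,0,0,0,0],[60,0,0,0,0,0,0],[60,0,0,-10,0,0,0],[60,0,0,-25,0,0,0],[60,0,0,-60,0,0,0],[85,0,0,-100,0,0,0],[85,0,0,-140,0,0,0],[85,0,0,-180,0,0,0],[85,0,0,-220,0,0,0],[85,0,0,-260,0,0,0],[85,0,0,-290,0,0,0],[85,0,0,-290,0,0,0]])

```text
clock: 8.13
position: [462.2, -416.0, 337.9]
ee_rot: [-0.696, 0.718, -0.008, 0.001]
contact_force: [0.7, -0.4, 1.0]
gripper_width: 85.2
```

```bash
python3 -c "
from h import *
plan((430,29,330,-69),(480,200,330,-69),(573.7,267.2,330,-69),(573.7,267.2,100,-69))
im,d=shot('scene','4')
cv2.imwrite('pics/g4.png',cv2.convertScaleAbs(cv2.resize(im[100:260,110:310],None,fx=3,fy=3)[:,:,::-1],alpha=1.5))"
```

```text
t 8.1333 pos [ 462.2 -416.   337.9] jaw -91.8 tilt [ 0.013 -0.01  -1.   ] w 85.2 F [ 0.7 -0.4  1. ] q [-0.47  0.32  0.17  0.   -1.41  2.01]
 -> [-443.8   46.     2.8] [ -0.6  -0.7 -22.8]
 -> [-616.3    1.3    1.7] [ -0.6  -0.7 -22.8]
 -> [-686.3  -90.3    2.2] [ -0.6  -0.7 -22.8]
 -> [-688.6  -87.3  232.2] [ -0.6  -0.7 -22.8]
```

View pics/g4.png

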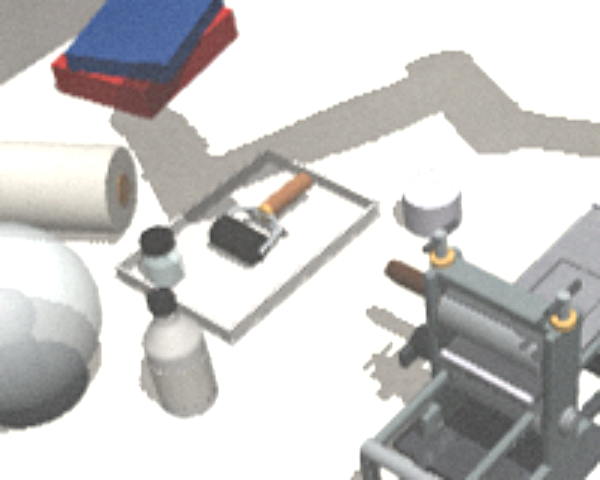

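The brayer lies wholly in the tray, clear of the bottle. On to the block.

>>> step_arm(deltas=[[85,-40,4,0,0,0,-2],[85,-80,8,0,0,0,-4],[85,-120,12,0,0,0,-6],[85,-160,16,0,0,0,-8],[85,-200,20,0,0,0,-10],[85,-240,25,0,0,0,-12],[85,-280,29,0,0,0,-14],[85,-320,33,0,0,0,-16],[85,-360,37,0,0,0,-18],[85,-400,42,0,0,0,-20],[85,-440,46,2,0,0,-22],[85,-480,36,2,0,0,-23],[85,-518,26,2,-0.6,-0.7,-23],[85,-556,17,2,-0.6,-0.7,-23],[85,-592,7,2,-0.6,-0.7,-23],[85,-620,-4,2,-0.6,-0.7,-23],[85,-650,-32,2,-0.6,-0.7,-23],[85,-672,-64,2,-0.6,-0.7,-23],[85,-686,-90,2,-0.6,-0.7,-23],[85,-686,-90,2,-0.6,-0.7,-23]])

```text
clock: 9.85
position: [574.8, 271.2, 321.5]
ee_rot: [0.825, -0.565, -0.009, 0.002]
contact_force: [-0.4, -0.6, -0.4]
gripper_width: 84.8
```

```bash
python3 -c "
from h import *
plan((573.7,267.2,100,-69),(573.7,267.2,26,-69))"
```

```text
t 9.85 pos [574.8 271.2 321.5] jaw -68.8 tilt [-0.016  0.007 -1.   ] w 84.8 F [-0.4 -0.6 -0.4] q [ 0.69  0.37  0.21 -0.02 -1.42  1.26]
 -> [  6.1  -0.3 221.5] [0.7 0.7 0.2]
 -> [  7.   -1.3 295.5] [0.7 0.7 0.2]
```

>>> step_arm(deltas=[[85,1,0,40,0.7,0.7,0],[85,2,0,80,0.7,0.7,0],[85,3,0,120,0.7,0.7,0],[85,5,0,160,0.7,0.7,0],[85,6,0,200,0.7,0.7,0],[85,6,0,235,0.7,0.7,0],[85,6.5,-1,260,0.7,0.7,0],[85,6.5,-1,260,0.7,0.7,0]])

```text
clock: 10.52
position: [567.6, 262.5, 59.4]
ee_rot: [0.825, -0.566, -0.002, 0.004]
contact_force: [-1.0, -0.3, -0.6]
gripper_width: 84.7
```

```bash
python3 -c "
from h import *
plan((573.7,267.2,24,-69))"
```

```text
t 10.5167 pos [567.6 262.5  59.4] jaw -68.9 tilt [-0.008 -0.004 -1.   ] w 84.7 F [-1.  -0.3 -0.6] q [ 0.69  0.55 -0.19 -0.   -0.84  1.25]
 -> [-2.2 -7.7 35.3] [ 0.5 -0.1  0.1]
```

>>> step_arm(deltas=[[85,-2,-8,0,0.5,0,0],[85,-2,-8,12,0.5,0,0],[85,-2,-8,12,0.5,0,0]])

```text
clock: 10.77
position: [579.3, 271.0, 54.3]
ee_rot: [0.825, -0.565, 0.003, -0.007]
contact_force: [-0.3, 0.2, -0.3]
gripper_width: 85.0
```

```bash
python3 -c "
from h import *
plan((573.7,267.2,24,-69))"
```

```text
t 10.7667 pos [579.3 271.   54.3] jaw -68.8 tilt [ 0.012  0.007 -1.   ] w 85.0 F [-0.3  0.2 -0.3] q [ 0.69  0.57 -0.18  0.   -0.81  1.25]
 -> [ 1.6  7.  30.2] [-0.8  0.1  0.2]
```

>>> step_arm(deltas=[[85,0,0,0,0,0,0],[85,0,0,0,0,0,0],[85,0,0,0,0,0,0],[85,0,0,0,0,0,0]])

```text
clock: 11.1
position: [579.2, 270.8, 54.9]
ee_rot: [0.825, -0.565, 0.003, -0.007]
contact_force: [0.1, 0.1, 0.1]
gripper_width: 85.4
```

```bash
python3 -c "
from h import *
plan((573.7,267.2,24,-69))"
```

```text
t 11.1 pos [579.2 270.8  54.9] jaw -68.8 tilt [ 0.013  0.007 -1.   ] w 85.4 F [0.1 0.1 0.1] q [ 0.69  0.57 -0.18  0.   -0.81  1.25]
 -> [ 1.4  6.9 30.8] [-0.8  0.1  0.2]
```

>>> step_arm(deltas=[[85,1.4,7,5,-0.8,0.1,0],[85,1.4,7,18,-0.8,0.1,0],[85,1.4,7,27,-0.8,0.1,0],[85,1.4,7,31,-0.8,0.1,0],[85,1.4,7,31,-0.8,0.1,0],[85,1.4,7,31,-0.8,0.1,0]])

```text
clock: 11.6
position: [573.2, 266.8, 22.6]
ee_rot: [0.825, -0.565, -0.0, 0.001]
contact_force: [-0.4, 0.0, 0.2]
gripper_width: 85.1
```

```bash
python3 -c "
from h import *
plan((573.7,267.2,24,-69))"
```

```text
t 11.6 pos [573.2 266.8  22.6] jaw -68.8 tilt [-0.001 -0.001 -1.   ] w 85.1 F [-0.4  0.   0.2] q [ 0.69  0.61 -0.2  -0.   -0.76  1.25]
 -> [-0.2 -0.6 -1.4] [ 0.1 -0.   0.2]
```

>>> step_arm(deltas=[[50,0,0,-1,0,0,0],[50,0,0,-1,0,0,0],[50,0,0,-1,0,0,0],[50,0,0,-1,0,0,0],[50,0,0,-1,0,0,0],[50,0,0,-1,0,0,0],[50,0,0,-1,0,0,0]])

```text
clock: 12.18
position: [573.3, 266.9, 24.0]
ee_rot: [0.825, -0.565, -0.0, 0.0]
contact_force: [-0.3, -0.6, -1.2]
gripper_width: 50.0
```

```bash
python3 -c "
from h import *
plan()"
```

```text
t 12.1833 pos [573.3 266.9  24. ] jaw -68.8 tilt [-0.001 -0.    -1.   ] w 50.0 F [-0.3 -0.6 -1.2] q [ 0.69  0.6  -0.2  -0.   -0.76  1.25]
```

>>> step_arm(deltas=[[40,0,0,0,0,0,0],[40,0,0,0,0,0,0],[40,0,0,0,0,0,0],[40,0,0,0,0,0,0]])

```text
clock: 12.52
position: [573.3, 266.9, 23.9]
ee_rot: [0.825, -0.565, -0.0, 0.0]
contact_force: [0.2, -0.5, 0.3]
gripper_width: 39.7
```

```bash
python3 -c "
from h import *
plan()
im,d=shot('scene','5');u,v=proj('scene',[573,267,20])[0].astype(int)
cv2.imwrite('pics/g5.png',cv2.convertScaleAbs(cv2.resize(im[v-50:v+40,u-60:u+60],None,fx=5,fy=5,interpolation=cv2.INTER_CUBIC)[:,:,::-1],alpha=1.5))"
```

```text
t 12.5167 pos [573.3 266.9  23.9] jaw -68.8 tilt [-0.001 -0.    -1.   ] w 39.7 F [ 0.2 -0.5  0.3] q [ 0.69  0.6  -0.2  -0.   -0.76  1.25]
```

View pics/g5.png

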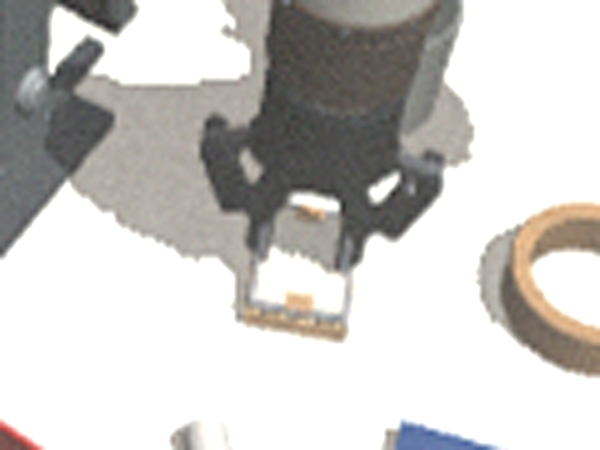

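The crop is ambiguous: the opening is 40 mm and the fingers seem to overlap the block's top face. I'll check the heights in the depth data.

```bash
python3 - <<'E'
from h import *
f=np.load("scene5.npz");im=f["im"].astype(int);P=cloud("scene",f["d"])
a=np.radians(-68.8);j=np.array([np.cos(a),np.sin(a)]);l=np.array([-j[1],j[0]])
Q=P-[573.3,266.9,0];s=Q[...,:2]@j;t=Q[...,:2]@l;Z=P[...,2]
m=(abs(s)<75)&(abs(t)<60)&(Z>-5)&(Z<90)
# height map in gripper frame: s across jaws, t along pads
for s0 in range(-60,60,8):
    r=[]
    for t0 in range(-48,56,8):
        k=m&(s>=s0)&(s<s0+8)&(t>=t0)&(t<t0+8);r.append("%4d"%np.median(Z[k]) if k.sum() else "   .")
    print("%4d"%s0,*r)
E
```

```text
-60    .   -3   -2   -3   -2   -1   -2   37   -1   -2   -3   -1   -4
 -52    .   -2   -4   -3    0   76    0   75   -1   -2   -3   -3   -1
 -44    .   -2   -1   -3    0   36   76   69   -1   -2   -3   -4   -2
 -36    .    .    .    .   -3   73   46   60    6    0    3   -2   -2
 -28    .   17   22    .    .   19   39   47   20   18   18    3   -1
 -20    .   19   20   18   20   21   18   20   19   20   19    7   -2
 -12    .   22   21   21   18   20   19   21   21   20    9    9   -2
  -4    .   19   21   21   16   21   20   21   20   21   18    2   -2
   4    .   18   17   19   21   18   19   20   19   18   17    5   -1
  12    .   16   17   19   20   20   17   21   20   21   18    5   -2
  20    .    .    .    .    .    .   31   50   19   20   17    3   -1
  28    .   -3   -3   -3   -1   73   44   63   -2   -2    0   -2   -1
  36    .   -2   -2   -2   -2   76   69   66   -2   -3   -1   -3   -1
  44    .   -3   -3   -1   -2   36   -3   77   -3   -2   -2   -4   -3
  52   -1   -3   -3   -3   -2   -2   -3    0   -2   -3   -2   -1   -2
```

The fingers stand over the block's top face and never closed around it. The tips are evidently less far ahead of the TCP than stated. I'll touch down gently on the block top to find the tip height.

>>> step_arm(deltas=[[40,0,0,1,0,0,0],[40,0,0,2,0,0,0],[40,0,0,2,0,0,0]])

```text
clock: 12.82
position: [573.3, 266.9, 21.8]
ee_rot: [0.825, -0.565, -0.0, 0.0]
contact_force: [1.1, 0.5, -0.0]
gripper_width: 39.9
```

>>> step_arm(deltas=[[40,0,0,1,0,0,0],[40,0,0,2,0,0,0],[40,0,0,2,0,0,0]])

```text
clock: 13.07
position: [573.3, 267.0, 21.8]
ee_rot: [0.825, -0.565, 0.0, 0.0]
contact_force: [-3.6, -1.3, 9.9]
gripper_width: 39.7
```

Contact came at TCP z = 21.8 on the 23 mm block, so at this opening the tips are about level with the reported TCP. I'll use that: rise, open, then descend to about z = 0 with force checks.

>>> step_arm(deltas=[[40,0,0,-6,0,0,0],[40,0,0,-12,0,0,0],[85,-1,0,-12,0,0,0],[85,-2,0,-12,0,0,0],[85,-2,0,-12,0,0,0],[85,-2,0,-12,0,0,0],[85,-2,0,-12,0,0,0],[85,-2,0,-4,0,0,0],[85,-2,0,2,0,0,0],[85,-2,0,7,0,0,0],[85,-2,0,10,0,0,0],[85,-2,0,12,0,0,0],[85,-2,0,12,0,0,0]])

```text
clock: 14.15
position: [572.3, 268.5, 7.1]
ee_rot: [0.825, -0.565, -0.0, 0.001]
contact_force: [-0.8, 0.2, -0.9]
gripper_width: 84.9
```

>>> step_arm(deltas=[[85,0,0,2,0,0,0],[85,0,0,4,0,0,0],[85,0,0,6,0,0,0],[85,0,0,6,0,0,0]])

```text
clock: 14.48
position: [572.3, 268.7, 1.5]
ee_rot: [0.825, -0.565, -0.0, 0.001]
contact_force: [-0.2, 1.5, -0.4]
gripper_width: 84.7
```

>>> step_arm(deltas=[[70,0,0,0,0,0,0],[66,0,0,0,0,0,0],[62,0,0,0,0,0,0],[50,0,0,0,0,0,0],[50,0,0,0,0,0,0],[40,0,0,0,0,0,0],[40,0,0,0,0,0,0],[40,0,0,0,0,0,0]])

```text
clock: 15.15
position: [572.9, 269.0, 2.6]
ee_rot: [0.825, -0.565, 0.0, -0.0]
contact_force: [-1.7, -0.5, 5.4]
gripper_width: 58.2
```

Gripped now (58.2 mm). Lift and carry.

>>> step_arm(deltas=[[40,0,0,-8,0,0,0],[40,0,0,-25,0,0,0],[40,0,0,-60,0,0,0],[40,0,0,-100,0,0,0],[40,0,0,-140,0,0,0],[40,0,0,-180,0,0,0],[40,0,0,-220,0,0,0],[40,0,0,-250,0,0,0],[40,0,0,-268,0,0,0],[40,0,0,-268,0,0,0],[40,0,0,-268,0,0,0]])

```text
clock: 16.07
position: [572.4, 268.9, 270.2]
ee_rot: [0.825, -0.565, -0.001, -0.0]
contact_force: [-0.1, -0.5, -2.7]
gripper_width: 58.0
```

```bash
python3 -c "
from h import *
plan((510,180,270,-80),(493.7,23.7,270,-92.5))"
```

```text
t 16.0667 pos [572.4 268.9 270.2] jaw -68.8 tilt [-0.001  0.001 -1.   ] w 58.0 F [-0.1 -0.5 -2.7] q [ 0.69  0.38  0.09 -0.   -1.29  1.25]
 -> [60.4 90.3  0.1] [ 0.   0.1 11.2]
 -> [ 2.002e+02  1.620e+02 -1.000e-01] [ 0.   0.1 23.7]
```

>>> step_arm(deltas=[[40,10,15,0,0,0,2],[40,25,37,0,0,0,5],[40,42,62,0,0,0,8],[40,60,88,0,0,0,11],[40,85,103,0,0,0,14],[40,110,116,0,0,0,17],[40,135,129,0,0,0,20],[40,160,141,0,0,0,22],[40,180,152,0,0,0,23],[40,192,158,0,0,0,23.7],[40,200,162,0,0,0,23.7],[40,200,162,0,0,0,23.7],[40,200,162,0,0,0,23.7],[40,200,162,0,0,0,23.7]])

```text
clock: 17.23
position: [494.2, 24.6, 269.6]
ee_rot: [-0.692, 0.722, 0.0, -0.001]
contact_force: [-0.1, -0.0, -2.1]
gripper_width: 58.1
```

```bash
python3 - <<'E'
from h import *
plan((493.7,23.7,160,-92.5),(493.7,23.7,144,-92.5))
im,d=shot('scene','6');P=cloud('scene',d)
s=np.array(arm.read_state()["position"])
m=(abs(P[...,0]-s[0])<60)&(abs(P[...,1]-s[1])<50)&(P[...,2]>s[2]-15)&(P[...,2]<s[2]+30)&(im.min(2)>90)
q=P[m];r=cv2.minAreaRect(q[:,:2].astype(np.float32));print(r,len(q),np.median(q[:,2]))
u,v=proj('scene',s)[0].astype(int)
cv2.imwrite('pics/g6.png',cv2.convertScaleAbs(cv2.resize(im[v-60:v+60,u-80:u+80],None,fx=4,fy=4,interpolation=cv2.INTER_CUBIC)[:,:,::-1],alpha=1.5))
E
```

```text
t 17.2333 pos [494.2  24.6 269.6] jaw -92.4 tilt [-0.001 -0.    -1.   ] w 58.1 F [-0.1 -0.  -2.1] q [ 0.38  0.13 -0.24 -0.   -1.2   1.15]
 -> [  0.9   0.3 109.6] [ 0.1 -0.   0.1]
 -> [  0.9   0.3 125.6] [ 0.1 -0.   0.1]
((497.4742431640625, 28.435882568359375), (77.9753646850586, 79.48629760742188), 89.62687683105469) 291 286.9263430591476
```

View pics/g6.png

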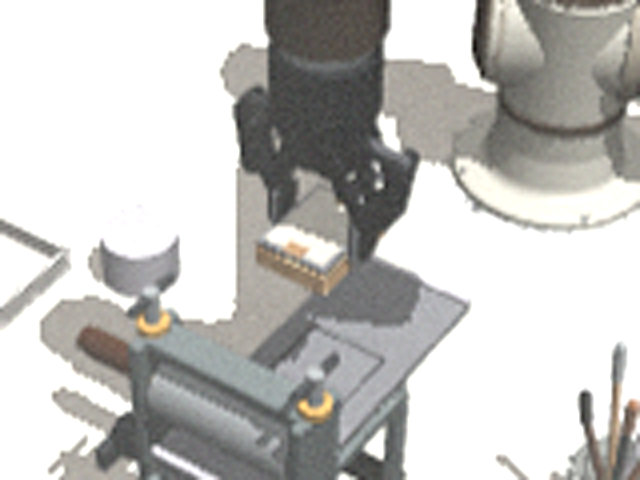

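The block is held level over the bed, paper up and square. Lowering.

>>> step_arm(deltas=[[40,1,0,25,0,0,0],[40,1,0,55,0,0,0],[40,1,0,85,0,0,0],[40,1,0,105,0,0,0],[40,1,0,118,0,0,0],[40,1,0,125,0,0,0],[40,1,0,126,0,0,0],[40,1,0,126,0,0,0]])

```text
clock: 17.95
position: [494.4, 23.4, 144.2]
ee_rot: [-0.692, 0.722, -0.0, -0.0]
contact_force: [0.3, 0.5, -0.7]
gripper_width: 58.2
```

>>> step_arm(deltas=[[40,0,0,1,0,0,0],[40,0,0,2,0,0,0],[40,0,0,3,0,0,0],[40,0,0,3,0,0,0]])

```text
clock: 18.28
position: [494.1, 22.8, 141.4]
ee_rot: [-0.691, 0.722, 0.0, 0.0]
contact_force: [-1.0, -0.2, -1.6]
gripper_width: 58.2
```

>>> step_arm(deltas=[[40,0,0,1,0,0,0],[40,0,0,2,0,0,0],[40,0,0,2.2,0,0,0],[40,0,0,2.2,0,0,0]])

```text
clock: 18.62
position: [494.1, 22.8, 139.5]
ee_rot: [-0.692, 0.722, -0.0, -0.0]
contact_force: [-2.5, -0.3, 4.3]
gripper_width: 57.9
```

Touching the bed. Release and rise.

>>> step_arm(deltas=[[62,0,0,0,0,0,0],[66,0,0,0,0,0,0],[72,0,0,0,0,0,0],[85,0,0,0,0,0,0],[85,0,0,0,0,0,0],[85,0,0,0,0,0,0],[85,0,0,-10,0,0,0],[85,0,0,-30,0,0,0],[85,0,0,-70,0,0,0],[85,0,0,-110,0,0,0],[85,0,0,-150,0,0,0],[85,0,0,-160,0,0,0],[85,0,40,-160,0,0,0],[85,0,70,-160,0,0,0],[85,40,70,-160,0,0,0],[85,80,70,-160,0,0,0],[85,120,70,-160,0,0,0],[85,160,70,-160,0,0,0],[85,160,70,-160,0,0,0]])

```text
clock: 20.2
position: [416.1, -138.7, 298.8]
ee_rot: [-0.689, 0.725, -0.0, -0.001]
contact_force: [0.9, -0.0, 0.2]
gripper_width: 84.9
```

```bash
python3 - <<'E'
from h import *
plan()
im,d=shot('top','7');P=cloud('top',d);Z=P[...,2];X=P[...,0];Y=P[...,1]
m=(Z>154)&(Z<166)&(X>420)&(X<560)&(Y>-30)&(Y<80);print("block",cv2.minAreaRect(P[m][:,:2].astype(np.float32)),m.sum(),np.median(Z[m]))
im=im.astype(int);br=(im[...,0]-im[...,2]>15)&(Z>90)&(Z<185)&(X>480)&(X<680)&(Y<-95)&(Y>-230)
q=P[br];print(len(q),q.mean(0) if len(q) else 0,np.percentile(q,[2,98],axis=0) if len(q) else 0)
cv2.imwrite('pics/g7.png',cv2.convertScaleAbs(cv2.resize(im[150:300,200:400].astype(np.uint8),None,fx=4,fy=4,interpolation=cv2.INTER_CUBIC)[:,:,::-1],alpha=1.6))
E
```

```text
t 20.2 pos [ 416.1 -138.7  298.8] jaw -92.9 tilt [-0.001 -0.001 -1.   ] w 84.9 F [ 0.9 -0.   0.2] q [ 0.05  0.01 -0.3   0.   -1.26  1.47]
block ((0.0, 0.0), (0.0, 0.0), 0.0) 0 nan
0 0 0
  return _methods._mean(a, axis=axis, dtype=dtype,
  ret = ret.dtype.type(ret / rcount)
```

View pics/g7.png

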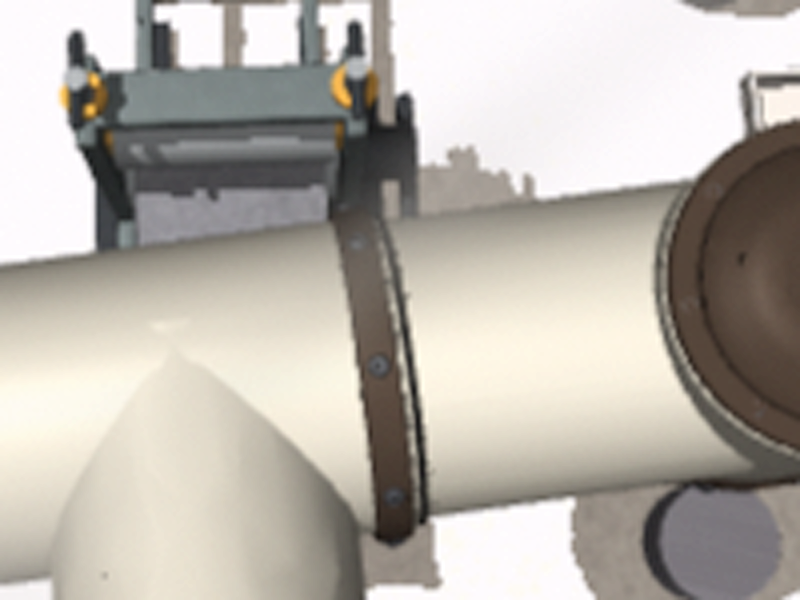

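The arm blocks the top view at this pose: the forearm spans rows 210–280 above the press. I need the block check from the scene camera, and the arm's height above the press for the cranking.

```bash
python3 - <<'E'
from h import *
s=np.array(arm.read_state()["position"])
d=np.load("top7.npz")["d"];P=cloud("top",d);Z=P[...,2]
print("tcp px",proj("top",s))
print("link top z along cols (max over col) ")
for u in range(200,400,14):
    col=P[195:300,u];k=col[:,2]>330
    if k.any(): q=col[k];i=q[:,2].argmax();print(u,"top",q[i].round(0),"x",q[:,0].min().round(0),q[:,0].max().round(0))
im,d=shot('scene','7');P=cloud('scene',d);Z=P[...,2]
# arm points low z above press region
k=(P[...,0]>250)&(P[...,0]<560)&(P[...,1]>-330)&(P[...,1]<350)&(Z>240)
q=P[k];print(len(q))
for y0 in range(-300,350,50):
    w=q[(q[:,1]>=y0)&(q[:,1]<y0+50)]
    if len(w)>5: print(y0,"zmin",np.percentile(w[:,2],[1,50,99]).round(0),"x",np.percentile(w[:,0],[1,99]).round(0))
m=(Z>152)&(Z<168)&(P[...,0]>430)&(P[...,0]<560)&(P[...,1]>-30)&(P[...,1]<80)
print("block",cv2.minAreaRect(P[m][:,:2].astype(np.float32)),m.sum(),np.median(Z[m]))
cv2.imwrite('pics/g8.png',cv2.convertScaleAbs(np.vstack([cv2.resize(im[:280,120:480],(540,420)),cv2.resize(im[150:230,210:390],(540,240),interpolation=cv2.INTER_CUBIC)])[:600,:,::-1],alpha=1.5))
E
```

```text
tcp px [[345.31403676 253.28931908]]
link top z along cols (max over col) 
200 top [ 364.   -6. 1012.] x 364.0 444.0
214 top [ 364.   -6. 1012.] x 359.0 446.0
228 top [ 364.   -6. 1012.] x 358.0 447.0
242 top [ 364.   -6. 1012.] x 357.0 448.0
256 top [ 364.   -6. 1012.] x 356.0 449.0
270 top [355.   0. 648.] x 355.0 450.0
284 top [356. -13. 638.] x 354.0 452.0
298 top [415. -31. 641.] x 366.0 450.0
312 top [408. -45. 636.] x 373.0 449.0
326 top [414. -59. 635.] x 373.0 450.0
340 top [ 364.   -6. 1012.] x 364.0 451.0
354 top [ 364.   -6. 1012.] x 364.0 452.0
368 top [ 364.   -6. 1012.] x 364.0 453.0
382 top [ 364.   -6. 1012.] x 364.0 443.0
396 top [ 426. -122.  659.] x 373.0 441.0
7070
-250 zmin [354. 376. 411.] x [406. 429.]
-200 zmin [312. 412. 655.] x [405. 458.]
-150 zmin [373. 547. 655.] x [397. 461.]
-100 zmin [320. 576. 644.] x [404. 455.]
-50 zmin [561. 616. 658.] x [308. 456.]
0 zmin [564. 635. 666.] x [283. 451.]
50 zmin [560. 617. 656.] x [257. 449.]
block ((492.36199951171875, 24.1279296875), (60.214420318603516, 78.2434310913086), 87.57876586914062) 283 156.64936754201415
```

View pics/g8.png

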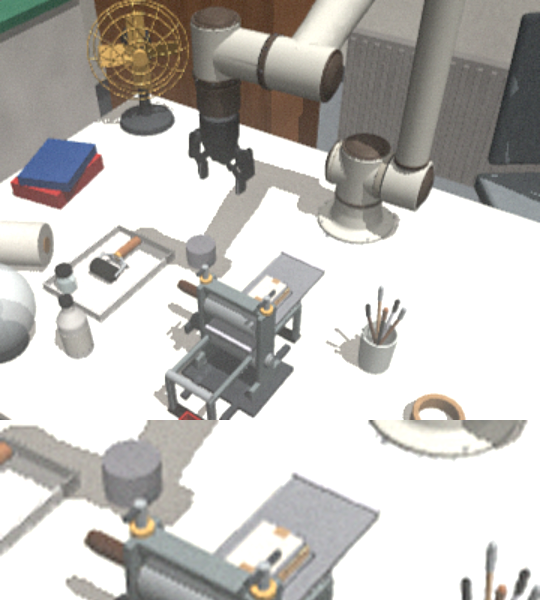

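The block lies at (492.4, 24.1), 2.4° off world x, which matches the outline centre (about 493.7, 23.7) and the -2.5° press yaw. The wrist link's underside sits about 260 mm above the TCP, so it clears the 270 mm screw handles at the bottom of the crank circle. On to the crank.

```bash
python3 - <<'E'
from h import *
plan((531.6,-146.3,299,177.5),(531.6,-146.3,200,177.5))
E
```

```text
t 20.3 pos [ 416.7 -135.3  298.6] jaw -92.7 tilt [-0.001 -0.    -1.   ] w 85.0 F [ 0.3  0.1 -0.5] q [ 0.06  0.01 -0.3   0.   -1.26  1.46]
 -> [   5.5 -115.3   -0.6] [ 0.  -0.1 89.8]
 -> [   5.5 -115.4   98.4] [ 0.  -0.1 89.8]
```

>>> step_arm(deltas=[[85,0,-9,0,0,0,7],[85,1,-18,0,0,0,14],[85,1,-27,0,0,0,21],[85,2,-36,0,0,0,28],[85,2,-45,0,0,0,35],[85,3,-54,0,0,0,42],[85,3,-63,0,0,0,49],[85,4,-72,0,0,0,56],[85,4,-81,0,0,0,63],[85,5,-90,10,0,0,70],[85,5,-99,30,0,0,77],[85,5.5,-107,50,0,0,84],[85,5.5,-115,75,0,0,89.8],[85,5.5,-115,98,0,0,89.8],[85,5.5,-115,98,0,0,89.8],[85,5.5,-115,98,0,0,89.8],[85,5.5,-115,98,0,0,89.8]])

```text
clock: 21.72
position: [532.7, -143.8, 202.3]
ee_rot: [0.019, 1.0, -0.0, 0.001]
contact_force: [-0.5, -0.2, -0.1]
gripper_width: 84.9
```

```bash
python3 - <<'E'
from h import *
plan((531.6,-146.3,94,177.5))
im,d=shot('scene','9');im=im.astype(int);P=cloud('scene',d);Z=P[...,2]
m=(im[...,0]-im[...,2]>12)&(Z>80)&(Z<125)&(abs(P[...,0]-532)<30)&(P[...,1]<-95)&(P[...,1]>-200)
q=P[m];print(len(q),np.percentile(q,[2,50,98],axis=0).round(1))
E
```

```text
t 21.7167 pos [ 532.7 -143.8  202.3] jaw 177.8 tilt [ 0.001 -0.001 -1.   ] w 84.9 F [-0.5 -0.2 -0.1] q [ 0.03  0.28 -0.22  0.   -1.07 -0.07]
 -> [  1.2  -2.4 108.3] [-0.1  0.1  0.3]
61 [[ 529.  -176.9  102. ]
 [ 539.9 -150.3  109.5]
 [ 546.5 -126.4  115.1]]
```

>>> step_arm(deltas=[[85,0,-2.4,30,0,0,0],[85,0,-2.4,60,0,0,0],[85,0,-2.4,80,0,0,0],[85,0,-2.4,95,0,0,0],[85,0,-2.4,104,0,0,0],[85,0,-2.4,108,0,0,0],[85,0,-2.4,108,0,0,0],[60,0,-2.4,108,0,0,0],[45,0,-2.4,108,0,0,0],[35,0,-2.4,108,0,0,0],[25,0,-2.4,108,0,0,0],[10,0,-2.4,108,0,0,0],[10,0,-2.4,108,0,0,0],[10,0,-2.4,108,0,0,0],[10,0,-2.4,108,0,0,0]])

```text
clock: 23.02
position: [532.7, -147.0, 93.6]
ee_rot: [0.02, 1.0, -0.0, 0.001]
contact_force: [3.4, 0.3, 2.4]
gripper_width: 22.1
```

```bash
python3 - <<'E'
from h import *
plan()
E
```

```text
t 23.0167 pos [ 532.7 -147.    93.6] jaw 177.7 tilt [ 0.002 -0.001 -1.   ] w 22.1 F [3.4 0.3 2.4] q [ 0.02  0.4  -0.35  0.   -0.81 -0.06]
```

The handle is gripped (22 mm, small forces). I compute the arc rows.

```bash
cat > arc.py <<'E'
import sys,numpy as np
a,b,n=map(float,sys.argv[1:]);th=np.linspace(a,b,int(n)+1)[1:]
print("[",", ".join("[10, %.1f, 0, %.1f, 0, 0, 0]"%(62*(np.cos(t)-np.cos(a)),-62*(np.sin(t)-np.sin(a))) for t in th),"]")
E
python3 arc.py 0.06 1.26 12
```

```text
[ [10, -0.7, 0, -6.2, 0, 0, 0], [10, -2.0, 0, -12.2, 0, 0, 0], [10, -3.9, 0, -18.1, 0, 0, 0], [10, -6.3, 0, -23.8, 0, 0, 0], [10, -9.4, 0, -29.2, 0, 0, 0], [10, -12.9, 0, -34.3, 0, 0, 0], [10, -16.9, 0, -39.0, 0, 0, 0], [10, -21.4, 0, -43.3, 0, 0, 0], [10, -26.3, 0, -47.1, 0, 0, 0], [10, -31.6, 0, -50.4, 0, 0, 0], [10, -37.1, 0, -53.1, 0, 0, 0], [10, -42.9, 0, -55.3, 0, 0, 0] ]
```

>>> step_arm(deltas=[[10,-0.7,0,-6.2,0,0,0],[10,-2.0,0,-12.2,0,0,0],[10,-3.9,0,-18.1,0,0,0],[10,-6.3,0,-23.8,0,0,0],[10,-9.4,0,-29.2,0,0,0],[10,-12.9,0,-34.3,0,0,0],[10,-16.9,0,-39.0,0,0,0],[10,-21.4,0,-43.3,0,0,0],[10,-26.3,0,-47.1,0,0,0],[10,-31.6,0,-50.4,0,0,0],[10,-37.1,0,-53.1,0,0,0],[10,-42.9,0,-55.3,0,0,0]])

```text
clock: 24.02
position: [573.4, -148.9, 149.1]
ee_rot: [0.02, 1.0, -0.0, -0.002]
contact_force: [-4.7, -1.5, 0.4]
gripper_width: 22.0
```

```bash
python3 - <<'E'
from h import *
plan()
im,d=shot('scene','10');P=cloud('scene',d);Z=P[...,2]
m=(Z>152)&(Z<168)&(P[...,0]>430)&(P[...,0]<585)&(P[...,1]>-30)&(P[...,1]<80)&(im.min(2)>70)
print("block",cv2.minAreaRect(P[m][:,:2].astype(np.float32)),m.sum())
E
python3 arc.py 1.26 3.66 20
```

```text
t 24.0167 pos [ 573.4 -148.9  149.1] jaw 177.7 tilt [-0.004 -0.001 -1.   ] w 22.0 F [-4.7 -1.5  0.4] q [ 0.02  0.4  -0.19  0.   -0.99 -0.06]
block ((508.7745056152344, 22.57366180419922), (62.039215087890625, 41.49995422363281), 85.88528442382812) 143
[ [10, -7.2, 0, -1.8, 0, 0, 0], [10, -14.6, 0, -2.8, 0, 0, 0], [10, -22.0, 0, -2.9, 0, 0, 0], [10, -29.4, 0, -2.1, 0, 0, 0], [10, -36.6, 0, -0.4, 0, 0, 0], [10, -43.6, 0, 2.1, 0, 0, 0], [10, -50.3, 0, 5.5, 0, 0, 0], [10, -56.4, 0, 9.6, 0, 0, 0], [10, -62.1, 0, 14.5, 0, 0, 0], [10, -67.1, 0, 20.0, 0, 0, 0], [10, -71.4, 0, 26.0, 0, 0, 0], [10, -75.0, 0, 32.5, 0, 0, 0], [10, -77.8, 0, 39.4, 0, 0, 0], [10, -79.7, 0, 46.6, 0, 0, 0], [10, -80.8, 0, 54.0, 0, 0, 0], [10, -80.9, 0, 61.4, 0, 0, 0], [10, -80.2, 0, 68.8, 0, 0, 0], [10, -78.6, 0, 76.1, 0, 0, 0], [10, -76.1, 0, 83.1, 0, 0, 0], [10, -72.8, 0, 89.8, 0, 0, 0] ]
```

Tracking well with small forces and the block riding along. Continue.

>>> step_arm(deltas=[[10,-7.2,0,-1.8,0,0,0],[10,-14.6,0,-2.8,0,0,0],[10,-22.0,0,-2.9,0,0,0],[10,-29.4,0,-2.1,0,0,0],[10,-36.6,0,-0.4,0,0,0],[10,-43.6,0,2.1,0,0,0],[10,-50.3,0,5.5,0,0,0],[10,-56.4,0,9.6,0,0,0],[10,-62.1,0,14.5,0,0,0],[10,-67.1,0,20.0,0,0,0],[10,-71.4,0,26.0,0,0,0],[10,-75.0,0,32.5,0,0,0],[10,-77.8,0,39.4,0,0,0],[10,-79.7,0,46.6,0,0,0],[10,-80.8,0,54.0,0,0,0],[10,-80.9,0,61.4,0,0,0],[10,-80.2,0,68.8,0,0,0],[10,-78.6,0,76.1,0,0,0],[10,-76.1,0,83.1,0,0,0],[10,-72.8,0,89.8,0,0,0]])

```text
clock: 25.73
position: [646.7, -152.2, 57.1]
ee_rot: [0.02, 1.0, -0.0, -0.001]
contact_force: [-3.4, -4.5, 5.1]
gripper_width: 21.8
```

```bash
python3 - <<'E'
from h import *
plan()
E
python3 arc.py 3.66 5.46 15;python3 arc.py 5.46 7.26 16
```

```text
t 25.7333 pos [ 646.7 -152.2   57.1] jaw 177.7 tilt [-0.003 -0.001 -1.   ] w 21.8 F [-3.4 -4.5  5.1] q [ 0.01  0.61 -0.09  0.   -0.88 -0.05]
[ [10, 4.1, 0, 6.2, 0, 0, 0], [10, 8.8, 0, 11.9, 0, 0, 0], [10, 14.3, 0, 17.0, 0, 0, 0], [10, 20.3, 0, 21.4, 0, 0, 0], [10, 26.8, 0, 25.0, 0, 0, 0], [10, 33.6, 0, 27.9, 0, 0, 0], [10, 40.8, 0, 29.9, 0, 0, 0], [10, 48.1, 0, 31.0, 0, 0, 0], [10, 55.6, 0, 31.3, 0, 0, 0], [10, 63.0, 0, 30.6, 0, 0, 0], [10, 70.2, 0, 29.1, 0, 0, 0], [10, 77.3, 0, 26.7, 0, 0, 0], [10, 84.0, 0, 23.5, 0, 0, 0], [10, 90.3, 0, 19.5, 0, 0, 0], [10, 96.0, 0, 14.7, 0, 0, 0] ]
[ [10, 4.8, 0, -5.0, 0, 0, 0], [10, 9.1, 0, -10.6, 0, 0, 0], [10, 12.7, 0, -16.5, 0, 0, 0], [10, 15.6, 0, -22.9, 0, 0, 0], [10, 17.8, 0, -29.5, 0, 0, 0], [10, 19.2, 0, -36.3, 0, 0, 0], [10, 19.8, 0, -43.3, 0, 0, 0], [10, 19.7, 0, -50.2, 0, 0, 0], [10, 18.7, 0, -57.1, 0, 0, 0], [10, 17.0, 0, -63.9, 0, 0, 0], [10, 14.6, 0, -70.4, 0, 0, 0], [10, 11.4, 0, -76.6, 0, 0, 0], [10, 7.6, 0, -82.5, 0, 0, 0], [10, 3.1, 0, -87.8, 0, 0, 0], [10, -1.9, 0, -92.6, 0, 0, 0], [10, -7.5, 0, -96.8, 0, 0, 0] ]
```

>>> step_arm(deltas=[[10,4.1,0,6.2,0,0,0],[10,8.8,0,11.9,0,0,0],[10,14.3,0,17.0,0,0,0],[10,20.3,0,21.4,0,0,0],[10,26.8,0,25.0,0,0,0],[10,33.6,0,27.9,0,0,0],[10,40.8,0,29.9,0,0,0],[10,48.1,0,31.0,0,0,0],[10,55.6,0,31.3,0,0,0],[10,63.0,0,30.6,0,0,0],[10,70.2,0,29.1,0,0,0],[10,77.3,0,26.7,0,0,0],[10,84.0,0,23.5,0,0,0],[10,90.3,0,19.5,0,0,0],[10,96.0,0,14.7,0,0,0]])

```text
clock: 26.98
position: [554.6, -147.9, 43.5]
ee_rot: [0.02, 1.0, -0.0, 0.003]
contact_force: [3.9, -5.5, -1.3]
gripper_width: 22.0
```

>>> step_arm(deltas=[[10,4.8,0,-5.0,0,0,0],[10,9.1,0,-10.6,0,0,0],[10,12.7,0,-16.5,0,0,0],[10,15.6,0,-22.9,0,0,0],[10,17.8,0,-29.5,0,0,0],[10,19.2,0,-36.3,0,0,0],[10,19.8,0,-43.3,0,0,0],[10,19.7,0,-50.2,0,0,0],[10,18.7,0,-57.1,0,0,0],[10,17.0,0,-63.9,0,0,0],[10,14.6,0,-70.4,0,0,0],[10,11.4,0,-76.6,0,0,0],[10,7.6,0,-82.5,0,0,0],[10,3.1,0,-87.8,0,0,0],[10,2.5,0,-88.5,0,0,0],[10,2.5,0,-88.5,0,0,0]])

```text
clock: 28.32
position: [546.6, -147.6, 129.9]
ee_rot: [0.02, 1.0, 0.0, -0.004]
contact_force: [-4.2, -3.9, 0.6]
gripper_width: 22.0
```

```bash
python3 - <<'E'
from h import *
plan()
p=np.array(arm.read_state()["position"])
# hub in TCP terms from start pose (532.7,-147,93.6), theta0=.06
a=np.radians(-2.5);e=np.array([np.cos(a),np.sin(a)])
t=p[:2]@e-(np.array([532.7,-147])@e+62*np.cos(.06));z=p[2]-(93.6-62*np.sin(.06))
print("crank est",np.arctan2(z,-t)+2*np.pi,"r",np.hypot(t,z))
E
```

```text
t 28.3167 pos [ 546.6 -147.6  129.9] jaw 177.7 tilt [-0.008  0.    -1.   ] w 22.0 F [-4.2 -3.9  0.6] q [ 0.02  0.38 -0.27 -0.   -0.92 -0.06]
crank est 6.978147311735967 r 62.48447594803059
```

>>> step_arm(deltas=[[10,-2.2,0,-2.2,0,0,0],[10,-4.5,0,-4.2,0,0,0],[10,-6.9,0,-6.2,0,0,0],[10,-6.9,0,-6.2,0,0,0]])

```text
clock: 28.65
position: [552.1, -147.8, 135.8]
ee_rot: [0.02, 1.0, 0.0, -0.006]
contact_force: [-5.8, -3.1, 1.9]
gripper_width: 22.1
```

>>> step_arm(deltas=[[10,-2.5,0,-1.8,0,0,0],[10,-5.1,0,-3.5,0,0,0],[10,-5.1,0,-3.5,0,0,0]])

```text
clock: 28.9
position: [554.7, -148.0, 138.1]
ee_rot: [0.021, 1.0, 0.0, -0.009]
contact_force: [-10.1, -3.0, 1.9]
gripper_width: 22.2
```

```bash
python3 - <<'E'
from h import *
plan()
p=np.array(arm.read_state()["position"])
a=np.radians(-2.5);e=np.array([np.cos(a),np.sin(a)])
t=p[:2]@e-(np.array([532.7,-147])@e+62*np.cos(.06));z=p[2]-(93.6-62*np.sin(.06))
print("crank est",np.arctan2(z,-t)+2*np.pi,"r",np.hypot(t,z))
E
```

```text
t 28.9 pos [ 554.7 -148.   138.1] jaw 177.6 tilt [-0.017  0.001 -1.   ] w 22.2 F [-10.1  -3.    1.9] q [ 0.02  0.39 -0.24 -0.   -0.96 -0.06]
crank est 7.162356635639434 r 62.562977908844225
```

>>> step_arm(deltas=[[10,-2.0,0,-1.5,0,0,0],[10,-4.0,0,-3.0,0,0,0],[10,-4.0,0,-3.0,0,0,0]])

```text
clock: 29.15
position: [554.6, -148.0, 138.2]
ee_rot: [0.021, 1.0, 0.001, -0.014]
contact_force: [-13.6, -4.1, -4.9]
gripper_width: 21.9
```

```bash
python3 - <<'E'
from h import *
plan()
E
```

```text
t 29.15 pos [ 554.6 -148.   138.2] jaw 177.6 tilt [-0.027  0.003 -1.   ] w 21.9 F [-13.6  -4.1  -4.9] q [ 0.02  0.4  -0.23 -0.   -0.97 -0.06]
```

The pose no longer moves while the force rises, so the bed is at its far stop. Relax, release, rise and look.

>>> step_arm(deltas=[[10,3,0,2,0,0,0],[10,5,0,4,0,0,0],[30,5,0,4,0,0,0],[45,5,0,4,0,0,0],[60,5,0,4,0,0,0],[85,5,0,4,0,0,0],[85,5,0,4,0,0,0],[85,5,0,4,0,0,0],[85,5,0,-6,0,0,0],[85,5,0,-26,0,0,0],[85,5,0,-60,0,0,0],[85,5,0,-100,0,0,0],[85,5,0,-140,0,0,0],[85,45,0,-170,0,0,0],[85,85,0,-180,0,0,0],[85,125,0,-180,0,0,0],[85,160,0,-180,0,0,0],[85,160,0,-180,0,0,0]])

```text
clock: 30.65
position: [398.5, -141.7, 326.8]
ee_rot: [0.02, 1.0, 0.001, 0.001]
contact_force: [-0.0, 0.7, -0.5]
gripper_width: 85.1
```

```bash
python3 - <<'E'
from h import *
plan()
a=np.radians(-2.5);e=np.array([np.cos(a),np.sin(a)]);n=np.array([-e[1],e[0]])
im,d=shot('scene','11');P=cloud('scene',d);Z=P[...,2];X=P[...,0];Y=P[...,1]
m=(Z>150)&(Z<168)&(X>635)&(X<760)&(Y>-45)&(Y<80)
print("block",cv2.minAreaRect(P[m][:,:2].astype(np.float32)),m.sum(),np.median(Z[m]))
m=(Z>129)&(Z<147)&(X>630)&(X<860)&(Y>-70)&(Y<100);q=P[m][:,:2]
print("bed t",np.percentile(q@e,[.5,99.5]),"s",np.percentile(q@n,[1,99]))
ti=im.astype(int);k=(ti[...,0]-ti[...,2]>12)&(Z>90)&(Z<180)&(abs(X-560)<40)&(Y<-95)&(Y>-200)
print("handle",np.percentile(P[k],[2,50,98],axis=0).round(1) if k.any() else 0)
cv2.imwrite('pics/g11.png',cv2.convertScaleAbs(cv2.resize(im[110:310,110:370],(780,600))[:,:,::-1],alpha=1.5))
E
```

```text
t 30.65 pos [ 398.5 -141.7  326.8] jaw 177.7 tilt [ 0.001  0.001 -1.   ] w 85.1 F [-0.   0.7 -0.5] q [ 0.05 -0.03 -0.27 -0.   -1.33 -0.09]
block ((687.0247802734375, 13.613941192626953), (61.94932174682617, 81.64669799804688), 88.50558471679688) 481 156.82135813748766
bed t [627.59624175 825.56145686] s [ -8.34049055 100.76967658]
handle [[ 547.8 -177.6  146.8]
 [ 559.1 -140.2  154.6]
 [ 566.5 -109.3  158.7]]
```

View pics/g11.png

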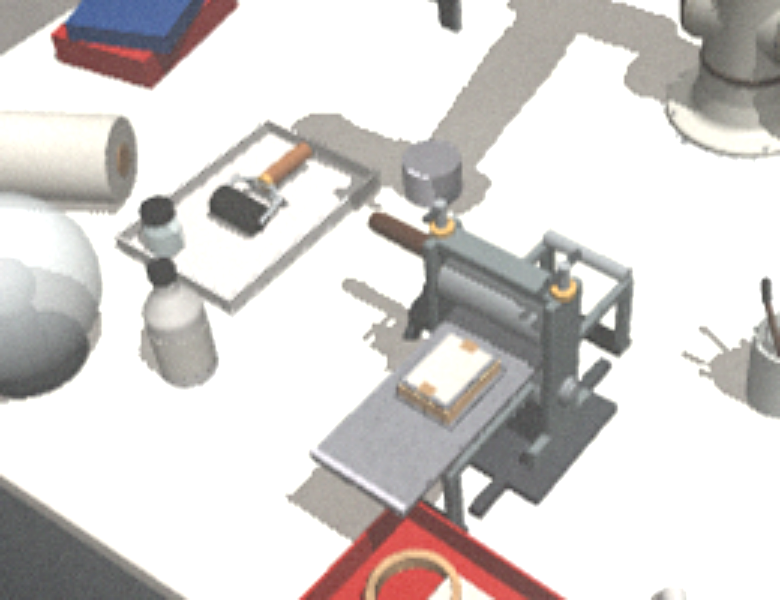

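The bed is at its far stop (travel about 193 mm) with the block on it, square and near the outline's middle. The brayer is in the tray, the bystanders shown stand upright and the arm is clear. Handing in.

```bash
python3 -c "
from bench import arm
print(arm.job_done())"
```

```text
the job is handed in; nothing more can be done
None
```

I put the ink roller in the tray, laid the block on the outline, wound the crank to its far stop, let go of the handle and handed the job in at about 31 s. The hand-in gave no verdict, so these are my own last checks:

- **Ink roller:** it lies wholly inside the tray, clear of the ink bottle.
- **Block:** before winding it was within about 2 mm of the outline's middle. After winding it lies flat, paper up, about 3 mm from the bed's middle line and within about 1° of square.
- **Crank:** I estimate 7.13–7.16 rad. The arm stopped moving while the force rose, and the bed has travelled about 193 mm, so it is at the stop.
- **Bystanders:** the cleaner bottle, ink bottle and tin, wholly in the last picture, stand upright. The jar is only partly in view and the tape is out of it. I did not re-measure their positions.
- **Robot:** the gripper is open and clear of everything, with contact force near zero.

**What went wrong or disagreed:**
- **Fingertip offset:** the first try at the block closed above it. Contact showed the fingertips about level with the reported TCP instead of 22 mm ahead. I corrected for this and the second grasp held.
- **Roller grip:** for the same reason, the roller was probably held near the top of its handle (it read 18 mm on a 24 mm handle), but it did not slip.
- **Pictures:** I viewed 11, one over the budget. Two top views were blocked by the arm.

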